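# Snap the tin mixer's guard shut and hold its hold-to-run plunger halfway down

### The arm

A 6-joint arm with a two-finger parallel gripper is mounted at the origin on a cart in front of the work surface, level with it; the furniture and walls round the work are solid. World frame = base frame: x ahead of the robot, y to its left, z up, the work surface at z = 0. Lengths are in m, angles in rad, forces in N, time in s.
With the tool pointing down it reaches from about 0.35 to 0.85 m from the base axis. Payload 8.1 kg.
Tool frame: the origin (TCP) lies at the very end of the fingers, on their centre line; the grasp point (between the pads) lies 19 mm behind it; z points along the fingers, y is the line along which they close (so a half turn about z gives the same grasp; the last joint's range is limited). The gripper opens to 93 mm and grips with 3 to 60 N. Pads are 15 mm wide; open, the fingers measure 128 mm over their backs; the gripper's body (75 mm by 188 mm) begins 65 mm behind the grasp point.
Start: joints at [1.151, 0.13, 1.488, -0, 1.523, -0.085], TCP at [0.197, 0.567, 0.219] pointing down, gripper open.
Joint ranges: [-2.96, 2.96], [-0.89, 2.26], [0.02, 2.5], [-1.34, 4.48], [0, 2.73], [-2.66, 2.66]. Speed limits (rad/s): [2.39, 2.39, 2.79, 3.14, 3.14, 3.14].

### API

Orientations are given as a rotation vector (axis times angle).
In Python, from plant import monitor, eyes, ticket gives the robot as it stands.
- The arm moves only by the tool arm_command, never from a script. Its argument "deltas" is a list that holds one entry, the list of rows, each a list of 6 numbers: the shift along the world's x, y, z in cm, then the turn, a rotation vector about the world's x, y, z in degrees. In form: [[[tx, ty, tz, rx, ry, rz], ...]]. A call has 1 to 12 rows; each row shifts and turns the commanded pose from where the row before left it; what a row does not reach is not made up. A row lasts 1/12 s, in which the tool goes at most 41.7 mm and 7.16 degrees, less where a joint would pass 70% of its speed; a pose out of reach is approached as far as the arm can. A call is refused whole if a number of a shift passes 4.17 or a number of a turn 7.16, either way. A call with a gripper value outside its range is refused whole. "gripper" is the opening, from -1 (shut) to 1 (fully open), set as the call begins (left out, the last holds). The fingers move at their own pace and stop on an object; "squeeze" is the grip in N (left out, the last holds). Time passes only in rows, so rows that do not move let the fingers close. It gives the time, the measured TCP pose, the force, the opening and the grip force at its end, in the units of the state.
- monitor.read_state(): the state, without advancing time (a new reading comes with each control period).
- eyes.read_camera(name): name is "side" or "top"; returns the picture (480x640x3 uint8, blue, green, red); there is no depth.
- eyes.camera_model(name): a dict with "fx", "fy", "cx", "cy" (pixels), "rvec" (rotation vector, rad) and "tvec" (3), from world to camera coordinates, as OpenCV has them. Camera axes: x right, y down, z forward; pixel columns grow to the right and rows downward; lengths in m; the calibration is good to about 2 mm. A picture is of the moment at which its call begins. camera_model takes no time and is no camera call.
- ticket.close_job(): hands the job in; it is judged then, once.
The state is a dict: "t": time; "q": joint angles; "dq": joint speeds; "joint_torque": joint torques, N m; "tool_pos": TCP position; "orientation": TCP orientation; "force": force on the tool from outside, world axes, zero at the start; "wrist_torque": the same for the moment, N m; "opening": finger opening in m; "gripper_force": force on a finger pad.
Only numpy, scipy, OpenCV 4.12 (cv2) and the standard library are available. Lean on these libraries where they do the work, as an engineer would, in place of code of your own. Each camera call takes 0.05 s, during which the arm holds its last target. There are 200 camera calls.

### The job

Press the hinged guard of the tin mixer down until its catch snaps and keeps it shut on its own, and take the hand off it. Only then press the mushroom-shaped hold-to-run plunger on the control box about halfway down (8 mm of its 16 mm travel, never pushed right through to the bottom) and keep holding it there: the job finishes with the robot still pressing the plunger. Do not press the small button beside it, and leave the other things on the bench where they are.

Things in the scene. Friction and masses are not known exactly. Their poses are not given: they have to be found in the camera images.
- mixer: Tin mixer, fixed to the bench: grey open-topped housing 130 (x) x 120 (y) x 66 mm high, a sample tin in its well. Origin under its centre on the bench, z up. -x is its front with the catch (a sprung 10 mm ball in the middle of the front wall, 54 mm up), +x its hinge side. Yaw within 0.5 rad of 0; mixer and control box may change places.
- guard (a joint): Guard angle, rad: 0 shut (firm stop), grows as it opens to 1.3; starts half open, 0.7 to 1.1. Turns about the mixer's y axis through point guard_hinge. A light spring lifts it (about 1 to 2 N at the free edge) unless the catch holds it. The free edge takes about 5 to 11 N downward to snap the catch, below 0.1 rad; caught, it stays under 0.02.
- guard_panel: The guard: flat aluminium frame with a clear window, 133 mm from hinge axis to free edge, 116 mm wide, 6 mm thick. Origin on the hinge axis (mid thickness, mid width); axes as the mixer's at joint 0; the panel runs along its own -x, its own +z is the outer face. A 30 mm wide tongue under the middle of the free edge hangs 28 mm down and carries the bead that passes the catch ball.
- guard_lip (a point): Where to press the guard: the middle of its free-edge bar (28 mm wide, full width), on the outer face, 119 mm from the hinge axis. 75 mm above the bench when shut.
- guard_hinge (a point): On the guard's hinge axis at mid width, 58 mm behind the mixer's centre (its +x) and 72 mm above the bench.
- control_box: The control box, fixed to the bench: a grey box 84 (x) x 120 (y) x 49.5 mm high with an aluminium top plate; the plunger stands at its +y end and the small button at its -y end. Origin under its centre, on the bench, z up; it may stand turned any way (yaw -3.1 to 3.1).
- plunger (a joint): How far the hold-to-run plunger is pressed, in m: 0 = up (at the start), 0.016 = right through at the bottom stop. Spring return: it starts to move at about 3.5 N, takes about 7.5 N at halfway (0.008) and 11.5 N at the bottom (500 N/m).
- plunger_cap: The plunger's black mushroom cap, 38 mm across and 11 mm thick with a flat top 26 mm across, on a 14 mm steel stem; centred 30 mm from the control box's centre along the box's +y. Origin at the middle of the cap's underside, z up; it moves straight down with the plunger.
- plunger_top (a point): Centre of the flat top of the plunger's cap: 86 mm above the bench when up, 78 mm when halfway down, 70 mm at the bottom.
- reset_button (a joint): How far the small button is pressed, in m (0 = up, 0.004 = down); not to be pressed.
- reset_top (a point): Top of the small round black button, 18 mm across, 60 mm above the bench, 38 mm from the control box's centre along the box's -y (68 mm from the plunger).
- log_book: Bystander: teal spiral-bound notebook 148 x 109 x 16 mm; origin under its centre. Leave it alone.
- stopwatch: Bystander: yellow stopwatch 82 x 64 x 20 mm; origin under its centre. Leave it alone.
- weight_1: Bystander: small brass knobbed weight, 25 mm across, 34 mm tall; origin under its centre. Leave it alone.
- sample_tin_1: Bystander: open round metal sample tin, 57 mm across, 35 mm tall; origin under its centre. Leave it alone.
- adjustable_spanner: Bystander: steel adjustable spanner 139 mm long; origin under its centre. Leave it alone.

How it is judged:
By the outcome, as a careful person would: the job done as asked, in the order asked, and still so for the second after the job is handed in, while the arm keeps its last pose, push and grip.
It also fails if it takes over 42 s, if anything falls off the work surface, if the arm or the gripper's body presses on something with over 40 N, if the wrist force passes 120 N, or if a joint passes its speed limit or range.

## Working session

There is one attempt and no reset: what is moved stays moved. The work goes in short steps, Python scripts to look and compute and a tool call to move; the robot and the scene stay as the last step left them, time stands still between calls to the robot, and variables do not carry over. Pictures are saved under pics/ and viewed, at most 10 in all, crops included, and the job is handed in when it is done.

Besides the shell and the picture viewer there is one more tool, called after "Emit:" as name(argument=value, ...) on one line, values as JSON. arm_command: Moves the arm, as the interface text tells. Its arguments: {"type":"object","properties":{"deltas":{"type":"array"},"gripper":{"type":"number"},"squeeze":{"type":"number"}},"required":["deltas"]}

```bash
mkdir -p pics; python3 - <<'E'
from plant import monitor, eyes
import cv2
for n in("top","side"):
    cv2.imwrite(f"pics/{n}0.png",eyes.read_camera(n)); print({k:(v if isinstance(v,float) else v) for k,v in eyes.camera_model(n).items()})
s=monitor.read_state(); print(s)
E
```

```text
{'fx': 532.5539520033104, 'fy': 532.5539520033104, 'cx': 326.223244174021, 'cy': 230.46476041777285, 'rvec': array([ 2.17374639, -2.19289934,  0.05720277]), 'tvec': array([-0.174514  ,  0.58047742,  1.40621358])}
{'fx': 501.1626557754429, 'fy': 501.1626557754429, 'cx': 324.2079763243291, 'cy': 239.56352369817316, 'rvec': array([ 2.21597006, -0.15887037,  0.05781854]), 'tvec': array([-0.62630784,  0.00169629,  1.3957041 ])}
{'t': 0.1, 'q': array([ 1.15057460e+00,  1.31084669e-01,  1.48917209e+00,  1.88845701e-05,
        1.52302048e+00, -8.53929248e-02]), 'dq': array([-0.00035066, -0.00488438, -0.00129331, -0.00017421, -0.00014011,
        0.00136404]), 'joint_torque': array([ 6.43615131e-04, -5.61335421e+01, -4.93100166e+01,  7.69890659e-02,
        2.89891823e-02,  3.30309126e-05]), 'tool_pos': array([0.19691881, 0.56621253, 0.217692  ]), 'orientation': array([-5.23422439e-01, -3.09723503e+00,  2.55426694e-03]), 'force': array([-0.05295004, -0.51979339,  0.13142424]), 'wrist_torque': array([ 0.0176322 , -0.00892829, -0.01026402]), 'gripper_force': 0.0, 'opening': 0.09301746473312858}
```

View pics/top0.png

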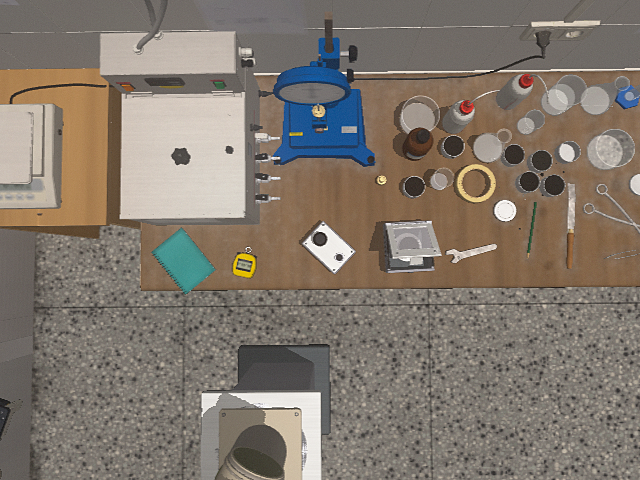

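View pics/side0.png

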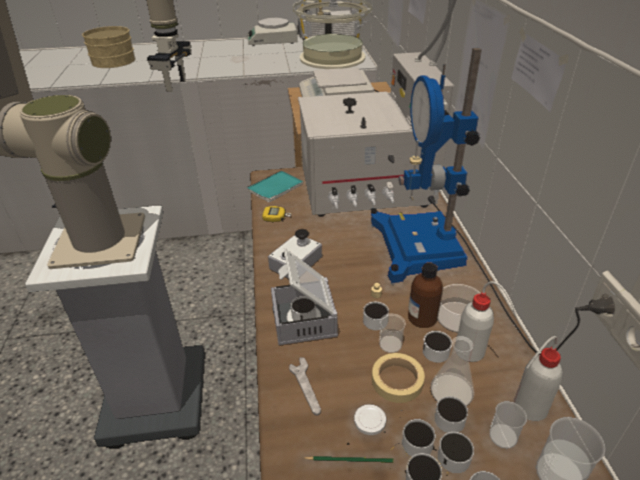

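The top view shows the control box at about (328,246), its plunger at (320,239) and small button at (340,257). The mixer is at about (408,246) with its guard half open. I'll enlarge both.

```bash
python3 - <<'E'
import cv2
a=cv2.imread("pics/top0.png")[212:280,295:445]; cv2.imwrite("pics/topc.png",cv2.resize(a,None,fx=5,fy=5,interpolation=cv2.INTER_CUBIC))
a=cv2.imread("pics/side0.png")[222:347,260:345]; cv2.imwrite("pics/sidec.png",cv2.resize(a,None,fx=4.8,fy=4.8,interpolation=cv2.INTER_CUBIC))
E
```

```text
(no output)
```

View pics/topc.png

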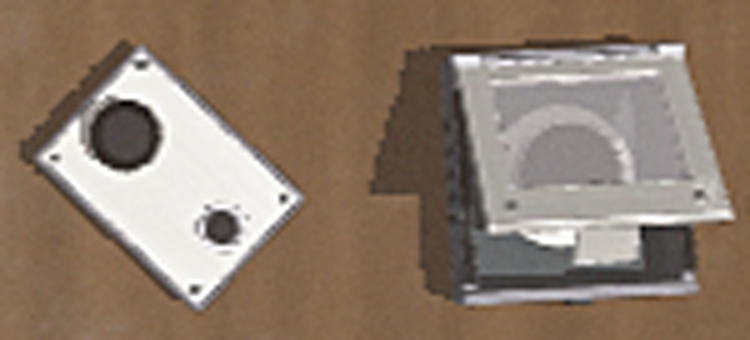

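View pics/sidec.png

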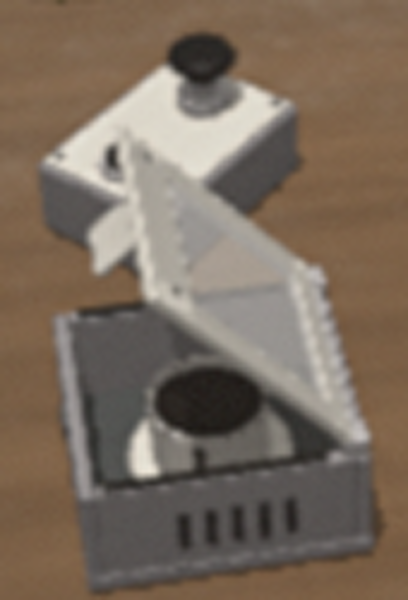

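```bash
cat > h.py <<'E'
import numpy as np, cv2
from plant import eyes
C={n:eyes.camera_model(n) for n in("top","side")}
def proj(n,P):
    c=C[n];K=np.array([[c["fx"],0,c["cx"]],[0,c["fy"],c["cy"]],[0,0,1]])
    return cv2.projectPoints(np.array(P,float).reshape(-1,1,3),np.array(c["rvec"]),np.array(c["tvec"]),K,None)[0].reshape(-1,2)
E
python3 - <<'E'
from h import *
from scipy.optimize import least_squares as LS
T=lambda u,v:(u/5+295-.4,v/5+212-.4)
S=lambda u,v:(u/4.8+260-.4,v/4.8+222-.4)
def w(p,l): 
    c,s=np.cos(p[2]),np.sin(p[2]); return [p[0]+c*l[0]-s*l[1],p[1]+s*l[0]+c*l[1],l[2]]
def fit(obs,p0,loc):
    f=lambda p:np.concatenate([proj(n,[w(p,loc(l,p))])[0]-o for n,l,o in obs])
    r=LS(f,p0,loss="soft_l1"); print(r.x.round(4)); print(r.fun.reshape(-1,2).round(1).tolist()); return r.x
h=.0495
# box +y end toward plunger (image upper-left => world +x+y)
box=[("top",(0,.03,.086),T(122,133)),("top",(0,-.038,.06),T(221,226)),
("top",(.042,.06,h),T(138,45)),("top",(.042,-.06,h),T(302,200)),("top",(-.042,-.06,h),T(197,307)),("top",(-.042,.06,h),T(38,158)),
("side",(0,.03,.086),S(203,50)),("side",(-.042,-.06,h),S(42,165)),("side",(.042,.06,h),S(298,105))]
p=fit(box,[.6,.0,-.7+0.0],lambda l,p:l)
for y in(-.7,-.85): pass
print("plunger",w(p,(0,.03,.086)),"reset",w(p,(0,-.038,.06)))
G=lambda a,y:("G",a,y)
def loc(l,p):
    if l[0]!="G":return l
    a=p[3];d=-l[1];z=.003;  return (.058+d*np.cos(a)+z*np.sin(a), l[2], .072-d*np.sin(a)+z*np.cos(a))
mix=[("top",(-.065,.06,.066),T(460,302)),("top",(-.065,-.06,.066),T(697,292)),
("top",G(.133,.058),T(487,230)),("top",G(.133,-.058),T(733,218)),
("side",(-.065,-.06,.066),S(90,495)),("side",(.065,-.06,.066),S(368,447)),("side",(-.065,.06,.066),S(60,318)),("side",(-.065,-.06,0),S(93,588)),("side",(.065,-.06,0),S(372,550)),
("side",G(.133,.058),S(125,130)),("side",G(.133,-.058),S(150,300))]
p=fit(mix,[.6,-.17,0,.9],loc)
print("lip",w(p,loc(G(.119,0),p)),"shut",w(p,loc(G(.119,0),[*p[:3],0])))
E
```

```text
[ 0.5335 -0.1851 -0.7584]
[[0.6, 0.3], [0.3, 0.1], [0.3, -0.9], [1.2, -0.7], [0.2, 1.6], [-1.6, -0.0], [-0.0, -0.7], [-1.2, -1.0], [0.8, -1.0]]
plunger [np.float64(0.5541443704697556), np.float64(-0.16334350836537323), 0.086] reset [np.float64(0.5073771331448486), np.float64(-0.21270772124267753), 0.06]
[ 0.5346 -0.3924  0.0402  0.8324]
[[0.4, 0.2], [-0.3, -0.1], [-0.5, 0.1], [-0.7, 0.1], [-1.3, -0.1], [2.0, 1.3], [-0.4, -1.7], [0.3, 1.7], [1.2, 1.0], [-1.2, -0.7], [0.3, -0.2]]
lip [np.float64(0.5146973358065556), np.float64(-0.39321022156699664), np.float64(0.16202512934747215)] shut [np.float64(0.473611776130146), np.float64(-0.39486408354901), np.float64(0.075)]
```

The fit puts the plunger at (0.554, -0.163) and the guard lip at (0.515, -0.393, 0.162) with the guard at 0.83 rad. I'll close the fingers and travel there.

Emit:
arm_command(deltas=[[[1.7,-3.6,0.3,0,0,3.5],[1.7,-3.6,0.3,0,0,3.5],[1.7,-3.6,0.3,0,0,3.5],[1.7,-3.6,0.3,0,0,3.5],[1.7,-3.6,0.3,0,0,3.5],[1.7,-3.6,0.3,0,0,3.5],[1.7,-3.6,0.3,0,0,0],[1.7,-3.6,0.3,0,0,0],[1.7,-3.6,0.3,0,0,0],[1.7,-3.6,0.3,0,0,0],[1.7,-3.6,0.3,0,0,0],[1.7,-3.6,0.3,0,0,0]]], gripper=-1, squeeze=10)

```text
t: 1.1
tool_pos: [0.4013, 0.1328, 0.2546]
orientation: [-0.05, 3.141, 0.0]
force: [0.5, 0.4, 0.3]
opening: 0.0175
gripper_force: 0.0
```

Emit:
arm_command(deltas=[[[0.8,-4.05,-0.2,0,0,0],[0.8,-4.05,-0.2,0,0,0],[0.8,-4.05,-0.2,0,0,0],[0.8,-4.05,-0.2,0,0,0],[0.8,-4.05,-0.2,0,0,0],[0.8,-4.05,-0.2,0,0,0],[0.8,-4.05,-0.2,0,0,0],[0.8,-4.05,-0.2,0,0,0],[0.8,-4.05,-0.2,0,0,0],[0.8,-4.05,-0.2,0,0,0],[0.8,-4.05,-0.2,0,0,0],[0,0,0,0,0,0]]])

```text
t: 2.1
tool_pos: [0.488, -0.3167, 0.2293]
orientation: [0.043, -3.138, -0.001]
force: [0.6, -0.3, -0.7]
opening: 0.0006
gripper_force: 0.0
```

Emit:
arm_command(deltas=[[[0.5,-2.5,-0.8,0,0,0],[0.5,-2.5,-0.8,0,0,0],[0.5,-2.6,-0.8,0,0,0],[0.4,0,-1.0,0,0,0],[0,0,0,0,0,0],[0,0,0,0,0,0]]])

```text
t: 2.6
tool_pos: [0.5076, -0.3857, 0.1973]
orientation: [0.05, -3.139, -0.004]
force: [-0.4, -0.5, 0.2]
opening: 0.0005
gripper_force: 0.0
```

```bash
cat > look.py <<'E'
import sys,cv2,numpy as np
from plant import eyes
k=sys.argv[1]
a=eyes.read_camera("top")[180:310,295:445]; b=eyes.read_camera("side")[190:350,250:370]
f=lambda i,s:cv2.resize(i,None,fx=s,fy=s,interpolation=cv2.INTER_CUBIC)
a=f(a,3);b=f(b,2.75); H=440
a=cv2.copyMakeBorder(a,0,H-a.shape[0],0,0,0);b=cv2.copyMakeBorder(b,0,H-b.shape[0],0,0,0)
cv2.imwrite(f"pics/{k}.png",np.hstack([a,b]))
E
python3 look.py c1
```

```text
(no output)
```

View pics/c1.png

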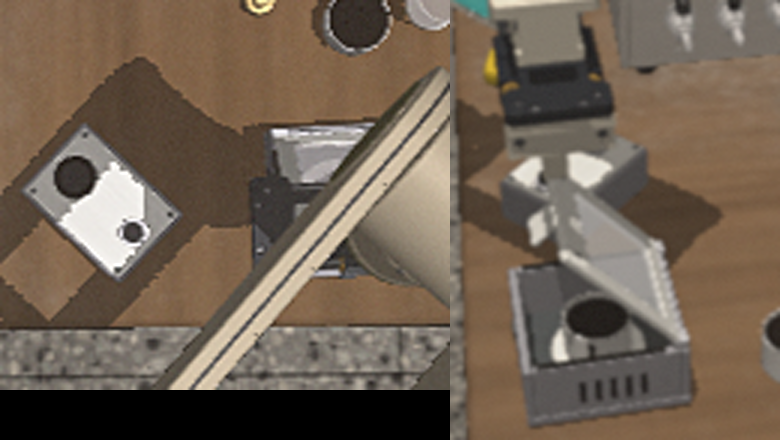

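The tip sits just above the lip bar in the side view. Next I'll go down along the guard's arc.

Emit:
arm_command(deltas=[[[0.2,-0.4,-1.0,0,0,0],[0.2,-0.3,-1.0,0,0,0],[0,0,-0.7,0,0,0],[-0.3,0,-0.6,0,0,0],[-0.5,0,-0.7,0,0,0],[-0.4,0,-0.7,0,0,0],[-0.4,0,-0.7,0,0,0],[-0.4,0,-0.7,0,0,0],[0,0,0,0,0,0]]])

```text
t: 3.45
tool_pos: [0.4905, -0.3931, 0.1353]
orientation: [0.049, -3.139, -0.003]
force: [-0.6, 0.1, 0.0]
opening: 0.0007
gripper_force: 0.0
```

```bash
python3 look.py c2; python3 -c "
from plant import monitor;s=monitor.read_state();print(s['tool_pos'],s['force'])"
```

```text
[ 0.49165014 -0.39350913  0.13702025] [0.3162337  0.26047512 0.15870929]
```

View pics/c2.png

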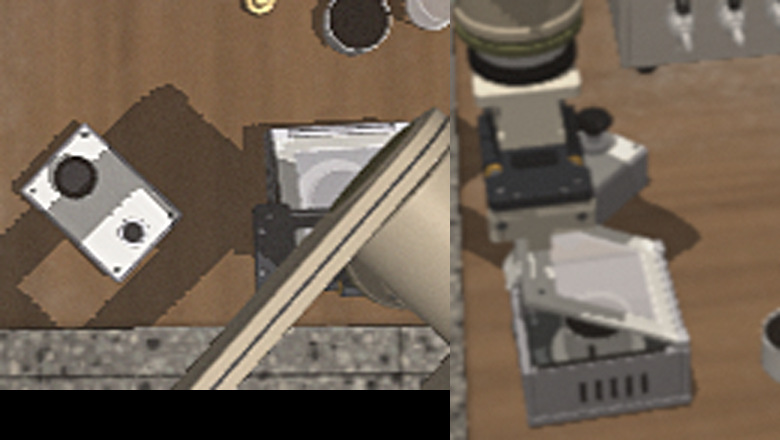

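The guard is following down, at about 0.55 rad. I'll keep going.

Emit:
arm_command(deltas=[[[-0.4,0,-0.8,0,0,0],[-0.3,0,-0.8,0,0,0],[-0.3,-0.05,-0.8,0,0,0],[-0.2,-0.05,-0.7,0,0,0],[-0.2,0,-0.7,0,0,0],[-0.1,0,-0.6,0,0,0],[0,0,-0.4,0,0,0],[0,0,0,0,0,0]]])

```text
t: 4.22
tool_pos: [0.4764, -0.3943, 0.0882]
orientation: [0.05, -3.14, -0.002]
force: [-0.5, -0.5, 0.9]
opening: 0.0002
gripper_force: 0.4
```

Emit:
arm_command(deltas=[[[0,0,-0.3,0,0,0],[0,0,-0.3,0,0,0],[0,0,0,0,0,0]]])

```text
t: 4.47
tool_pos: [0.4772, -0.3949, 0.0835]
orientation: [0.05, -3.141, 0.0]
force: [-0.9, -0.5, 1.2]
opening: 0.0005
gripper_force: 0.7
```

Emit:
arm_command(deltas=[[[0,0,-0.2,0,0,0],[0,0,-0.2,0,0,0],[0,0,0,0,0,0]]])

```text
t: 4.72
tool_pos: [0.4771, -0.3949, 0.0799]
orientation: [0.05, -3.141, 0.0]
force: [0.1, -0.9, 0.0]
opening: 0.0007
gripper_force: 0.0
```

Emit:
arm_command(deltas=[[[0,0,-0.15,0,0,0],[0,0,-0.15,0,0,0],[0,0,0,0,0,0]]])

```text
t: 4.97
tool_pos: [0.4771, -0.3947, 0.0762]
orientation: [0.05, -3.141, -0.0]
force: [-0.5, -1.4, 0.9]
opening: 0.0
gripper_force: 0.5
```

Emit:
arm_command(deltas=[[[0,0,-0.1,0,0,0],[0,0,-0.1,0,0,0],[0,0,0,0,0,0]]])

```text
t: 5.22
tool_pos: [0.4772, -0.3948, 0.0752]
orientation: [0.05, -3.141, 0.0]
force: [-3.6, 1.5, 7.1]
opening: 0.0004
gripper_force: 3.3
```

Emit:
arm_command(deltas=[[[0,0,-0.1,0,0,0],[0,0,0,0,0,0]]])

```text
t: 5.38
tool_pos: [0.4772, -0.3949, 0.075]
orientation: [-0.05, 3.141, -0.0]
force: [-5.9, 3.6, 12.9]
opening: 0.0003
gripper_force: 6.3
```

Emit:
arm_command(deltas=[[[0,0,-0.1,0,0,0],[0,0,0,0,0,0]]])

```text
t: 5.55
tool_pos: [0.4773, -0.3949, 0.0749]
orientation: [-0.05, 3.141, -0.001]
force: [-8.1, 6.3, 18.5]
opening: 0.0004
gripper_force: 9.3
```

It's on the firm stop at z = 0.075 with 18 N, well past the snap force. Now lift off and look.

Emit:
arm_command(deltas=[[[0,0,0.5,0,0,0],[0,0,1,0,0,0],[0,0,1.5,0,0,0],[0,0,1.5,0,0,0],[0,0,1.5,0,0,0],[0,1.5,0.5,0,0,0],[0.5,3.5,0,0,0,0],[1.4,3.5,0,0,0,0],[1.4,3.5,0,0,0,0],[1.4,3.5,0,0,0,0],[1.4,3.5,0,0,0,0],[0,0,0,0,0,0]]])

```text
t: 6.55
tool_pos: [0.5402, -0.1987, 0.1379]
orientation: [-0.057, 3.14, 0.004]
force: [0.9, -0.9, -0.7]
opening: 0.0009
gripper_force: 0.0
```

```bash
python3 look.py c3; python3 -c "
from plant import monitor;s=monitor.read_state();print(s['tool_pos'],s['force'])"
```

```text
[ 0.53871484 -0.20341081  0.13785035] [ 0.56892627 -0.90215398 -0.37165219]
```

View pics/c3.png

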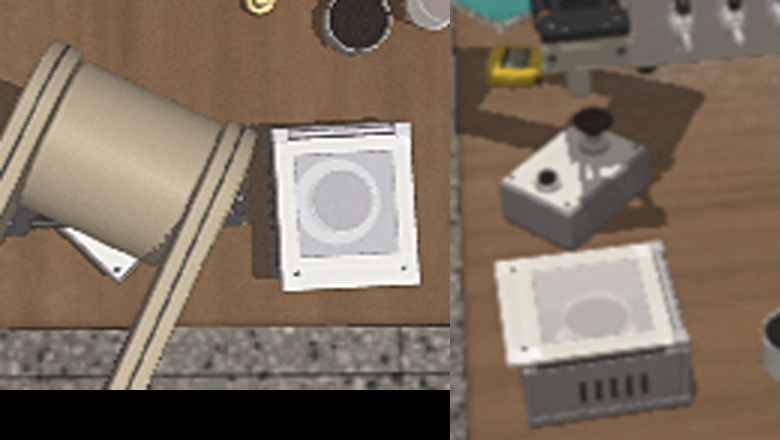

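The guard stays flat shut with the hand away. Now over the plunger and down close to it.

Emit:
arm_command(deltas=[[[0.8,2,0,0,0,0],[0.7,2,0,0,0,0],[0,0,-1.2,0,0,0],[0,0,-1.2,0,0,0],[0,0,-1.0,0,0,0],[0,0,-0.6,0,0,0],[0,0,-0.3,0,0,0],[0,0,0,0,0,0],[0,0,0,0,0,0]]])

```text
t: 7.4
tool_pos: [0.5529, -0.1654, 0.0945]
orientation: [0.049, -3.141, -0.0]
force: [0.5, 0.2, 0.6]
opening: 0.0005
gripper_force: 0.0
```

```bash
python3 look.py c4; python3 -c "
from plant import monitor;s=monitor.read_state();print(s['tool_pos'],s['force'])
from h import *;print(proj('side',[s['tool_pos']]),proj('side',[[.554,-.1633,.086]]))"
```

```text
[ 0.5534838  -0.16527904  0.09527572] [ 0.62016077 -0.06241974  0.13937907]
[[301.54462797 228.77325501]] [[301.82554368 231.26270705]]
```

View pics/c4.png

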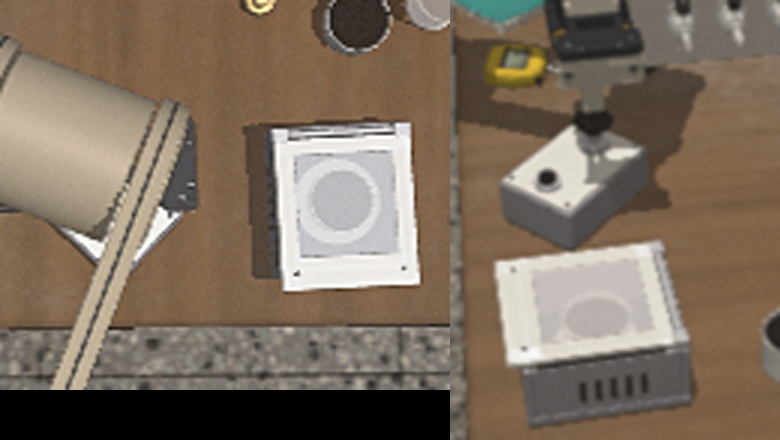

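The tip is centred over the cap. Now I'll press in small steps.

Emit:
arm_command(deltas=[[[0.1,0.2,-0.2,0,0,0],[0,0,-0.3,0,0,0],[0,0,-0.3,0,0,0],[0,0,0,0,0,0]]])

```text
t: 7.83
tool_pos: [0.5543, -0.1627, 0.0863]
orientation: [-0.05, 3.141, 0.0]
force: [-0.9, 0.7, 3.3]
opening: 0.0006
gripper_force: 1.5
```

Emit:
arm_command(deltas=[[[0,0,-0.2,0,0,0],[0,0,-0.2,0,0,0],[0,0,0,0,0,0],[0,0,0,0,0,0]]])

```text
t: 8.17
tool_pos: [0.5543, -0.1627, 0.0829]
orientation: [-0.05, 3.141, 0.0]
force: [-0.3, 2.1, 4.9]
opening: 0.0004
gripper_force: 2.4
```

Emit:
arm_command(deltas=[[[0,0,-0.2,0,0,0],[0,0,-0.2,0,0,0],[0,0,-0.1,0,0,0],[0,0,0,0,0,0],[0,0,0,0,0,0],[0,0,0,0,0,0]]])

```text
t: 8.67
tool_pos: [0.5544, -0.1627, 0.0782]
orientation: [-0.05, 3.141, 0.0]
force: [-2.3, 1.2, 8.0]
opening: 0.0001
gripper_force: 3.6
```

Emit:
arm_command(deltas=[[[0,0,0,0,0,0],[0,0,0,0,0,0],[0,0,0,0,0,0],[0,0,0,0,0,0],[0,0,0,0,0,0],[0,0,0,0,0,0]]])

```text
t: 9.17
tool_pos: [0.5543, -0.1627, 0.0782]
orientation: [-0.05, 3.141, 0.0]
force: [-1.5, 1.8, 7.3]
opening: 0.0006
gripper_force: 3.6
```

```bash
python3 -c "
from plant import ticket;print(ticket.close_job())"
```

```text
the job is handed in; nothing more can be done
None
```

The job is handed in: the guard was pressed down to its stop and stayed shut after I took the hand off it, and the robot is still holding the plunger about halfway (tool tip at 78 mm, about 7.5 N, 9.2 s used).

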